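# Vent the cake warmer and hold its sprung hood below balance

### The job

Let the steam out of the copper cake warmer: pull its black vent knob up to the stop, keep it there for about a second, then let it spring back down. Then lift the glass hood by its wooden handle clearly past its balance point (the red stud on the quadrant), without letting it fly open or slam, and bring it back to a few degrees below balance, ten at most, ready for a colleague to load. Finish while still holding the hood there by the handle, keeping it still, and leave everything else on the table undisturbed.

Things in the scene. Friction and masses are not known exactly. Their poses are not given: they have to be found in the camera images.
- warmer: Copper-clad cake warmer fixed on the table; origin under it. Its -x is the front (to the robot), +y left, z up. In its frame x -80..+190, y -200..+200, 100 high. A glazed hood covers the left of the front half; flat copper decks (100 high) lie to its right, with the vent knob, and behind it. (mm)
- hood (a joint): Hood angle, rad: 0 shut (level), grows as the front edge rises and swings back, stop at 1.45. Sprung like a tailgate: balances at 1.15 (66 deg); below it falls shut, above it swings open to the stop; it stays nowhere between unless held (little friction). At the handle, square to the hood: 2.5 N lifts it when shut, 0 at balance, and it pulls open with about 1.5 N at the stop.
- hood_hinge (a point): Point on the hood's hinge axis, at the middle of its width, 107 above the table; the axis runs along the warmer's y. The hood is a steel frame with glass, 14 thick, 280 wide, reaching 155 forward of the axis. (mm)
- hood_handle (a point): Middle of the handle: round light-wood bar, 18 diameter, 124 long, along the warmer's y, on two end arms, 45 in front of the hood's edge, in the hood's plane: 200*cos(angle) before and 200*sin(angle) above the hinge axis (107 above the table when shut). The bar is a roller free to turn on its axis, so a gripper closed across it may keep pointing straight down while the hood swings. (mm)
- hood_grip: The same roller bar of the handle (origin at its middle, y along the bar); the part that must be held.
- vent (a joint): Lift of the steam vent knob, m: 0 down (rest), stop at 0.028 up. Sprung down: about 4 N to start, 9 N at the stop; springs back when let go.
- vent_knob (a point): Middle of the vent knob's black grip, an upright cylinder 30 diameter and 22 high on a 12 stem, on the warmer's right deck; 146 above the table at rest (46 above the deck, with a collar 40 diameter and 10 high below it). Pulled straight up. (mm)
- bowl: Bystander: open steel mixing bowl, rim radius 85, 70 high (mm); origin under its centre.
- oil: Bystander: amber glass bottle, radius 30, 170 high (mm); origin under its centre.
- syrup: Bystander: reddish jar, radius 32, 120 high (mm); origin under its centre.
- mug: Bystander: blue ceramic cup, rim radius 36, 80 high (mm); origin under its centre.
- sugar: Bystander: white tin, radius 28, 70 high, standing on the warmer's rear deck behind the hood (mm); origin under its centre.
- scraper: Bystander: spatula about 280 mm long lying on the table to the robot's left; origin on its underside near the middle.
- cake: Bystander: round brown cake, radius 30, 23 high, lying on the table in front of the warmer's left half (mm); origin under its centre.
- stud (a point): Centre of the red stud (15 across) on a steel wire quadrant (6 thick, radius 110 about the hinge axis) that stands on the warmer's left edge beside the hood. It marks the balance point: there the white stripe on the hood's left edge points at the stud. (mm)

How it is judged:
On the way, in this order (a step that is already met when the one before it is completed fails the run):
1. the vent knob is pulled up to its stop (25 mm or more) and kept there (value of joint vent above 0.025 m), for 0.5 s.
2. the vent knob has sprung back down while the hood is still shut (value of joint vent below 0.004 m and value of joint hood below 0.1 rad), for 0.1 s.
3. the hood is raised past its balance point (above 1.20 rad) (value of joint hood above 1.2 rad and value of joint vent below 0.004 m), for 0.15 s.
At the end, for the whole second after the job is handed in: The hood is held still (under 0.08 rad/s) by the fingers on its handle bar (more than 0.3 N) at an angle between 0.90 and 1.12 rad, that is 0.03 to 0.25 rad below its balance point at 1.15; the vent knob is down (under 4 mm) (value of joint hood between 0.9 and 1.12 rad and velocity of joint hood between -0.08 and 0.08 rad/s and contact force between the fingers and hood_grip above 0.3 N and value of joint vent below 0.004 m); the arm keeps its last pose, push and grip.
It fails at once if the hood flies open or slams shut (faster than 2.5 rad/s) (velocity of joint hood above 2.5 rad/s or velocity of joint hood below -2.5 rad/s).
It fails at once if a bystander is moved by more than 30 mm (distance of any of bowl, oil, syrup, mug, sugar, scraper, cake from where it was at the start of the episode above 0.03 m).
It fails at once if a standing bystander is tipped (angle between any of bowl, oil, syrup, mug, sugar, cake's own z axis and vertical above 0.5 rad).
It also fails if it takes over 58 s, if anything falls off the work surface, if the arm or the gripper's body presses on something with over 40 N, if the wrist force passes 120 N, or if a joint passes its speed limit or range.

### The arm

A 7-joint arm with a two-finger parallel gripper is mounted at the origin on the work surface. World frame = base frame: x ahead of the robot, y to its left, z up, the work surface at z = 0. Lengths are in m, angles in rad, forces in N, time in s.
With the tool pointing down it reaches from about 0.425 to 0.8 m from the base axis. Payload 8.3 kg.
Tool frame: the origin (TCP) lies at the very end of the fingers, on their centre line; the grasp point (between the pads) lies 19 mm behind it; z points along the fingers, y is the direction in which the jaws open and shut (so a half turn about z gives the same grasp; the last joint's range is limited). The gripper opens to 85 mm and grips with 20 to 120 N. Pads are 22 mm wide; open, the fingers measure 114 mm over their backs; the gripper's body (76 mm by 85 mm) begins 54 mm behind the grasp point. The pads swing forward as they close: fully open they stand 13 mm farther back than shut.
Start: joints at [1.039, 0.383, 0.016, 1.37, -0.006, 1.388, -0.046], TCP at [0.282, -0.558, 0.231] pointing down, gripper open.
Joint ranges: [-2.95, 2.95], [-0.25, 2.06], [-1.52, 1.56], [0.18, 2.33], [-1.44, 4.58], [0.02, 2.06], [-3.01, 3.01]. Speed limits (rad/s): [2.39, 2.39, 3.01, 3.01, 3.14, 3.14, 3.14].

### API

Orientations are given as a unit quaternion [x, y, z, w].
In Python, from cell import bot gives the robot as it stands.
- The arm moves only by the tool apply_moves, never from a script. Its argument "targets" is a list that holds one entry, the list of rows, each a list of 6 numbers: the shift along the tool's x, y, z as a fraction of full scale, then the turn, a rotation vector about the tool's x, y, z as a fraction of full scale. In form: [[[x, y, z, rx, ry, rz], ...]]. A call has 1 to 8 rows; each row is the pose to reach, as a shift and turn from the pose measured when the call began, along the tool's axes at that moment, turning the shorter way round; what a row does not reach only later rows make up. Full scale, the value 1, is 200 mm for a shift and pi rad for a turn. A row lasts 1/10 s, in which the tool goes at most 50 mm and 8.59 degrees, less where a joint would pass 70% of its speed; a pose out of reach is approached as far as the arm can. A call with a number of a shift or a turn outside -1 to 1 is refused whole. A call with a gripper value outside its range is refused whole. "fingers" is the gripper's target within -1 to 1 (shut at 1, half-way at 0, fully open at -1), set as the call begins (left out, the last holds). The fingers move at their own pace and stop on an object; "force" is the grip in N (left out, the last holds). Time passes only in rows, so rows that repeat a pose let the fingers close. It gives the time, the measured TCP pose, the force and the opening at its end, in the units of the state.
- bot.state(): the state, without advancing time (a new reading comes with each control period).
- bot.get_image(name): name is "scene" or "top" or "wrist"; returns the picture (480x640x3 uint8, red, green, blue); there is no depth.
- bot.camera_info(name): a dict with "fovy" (degrees; the focal length in pixels is half the picture's height over the tangent of half this angle, whatever the lens; pixels are square), "cx", "cy" (the principal point, pixels), "dist_coeffs" ([k1, k2, p1, p2, k3] as OpenCV has them; the pictures are not rectified), "R" (3x3) and "t" (3): a world point X has camera coordinates R X + t; the wrist camera has in their place "hand_eye" (4x4, takes a point from camera to tool coordinates, whose origin is the TCP and whose axes are the flange's). Camera axes: x right, y down, z forward; pixel columns grow to the right and rows downward; lengths in m; the calibration is good to about 2 mm. A picture is of the moment at which its call begins: read the wrist's pose just before it. camera_info takes no time and is no camera call.
- bot.close_job(): hands the job in, once; it reports no verdict.
The state is a dict: "t": time; "q": joint angles; "joint_vel": joint speeds; "tau": joint torques, N m; "ee_pos": TCP position; "ee_rot": TCP orientation; "contact_force": force on the tool from outside, world axes, zero at the start; "wrist_torque": the same for the moment, N m; "opening": finger opening in m.
Only numpy, scipy, OpenCV 4.12 (cv2) and the standard library are available. Lean on these libraries where they do the work, as an engineer would, in place of code of your own. Each camera call takes 0.05 s, during which the arm holds its last target. There are 200 camera calls.

## Working session

There is one attempt and no reset: what is moved stays moved. The work goes in short steps, Python scripts to look and compute and a tool call to move; the robot and the scene stay as the last step left them, time stands still between calls to the robot, and variables do not carry over. Pictures are saved under pics/ and viewed, about 8 in all and at most 12, crops included, and the job is handed in when it is done.

Besides the shell and the picture viewer there is one more tool, called after ">>>" as a command line: name --argument value ..., lists and objects as JSON in quotes. apply_moves: Moves the arm, as the interface text tells. Shift numbers are shares of 200 mm and turn numbers shares of pi rad, none past 1 either way. Its arguments: {"type":"object","properties":{"targets":{"type":"array"},"fingers":{"type":"number"},"force":{"type":"number"}},"required":["targets"]}

```bash
ls; mkdir -p pics; python3 - <<'E'
from cell import bot
import cv2,json
s=bot.state();print({k:(s[k]) for k in s})
for n in("scene","top","wrist"):
    print(n,bot.camera_info(n))
    cv2.imwrite(f"pics/{n}0.png",bot.get_image(n)[:,:,::-1])
E
```

```text
pics
{'t': 0.0, 'q': array([ 1.03905239,  0.38425266,  0.01638159,  1.37119567, -0.00630847,
        1.38816521, -0.04648733]), 'joint_vel': array([ 8.23782949e-04,  5.25353011e-04, -2.08569780e-03,  1.52320402e-04,
       -5.78201810e-05, -1.83565008e-03,  5.91520693e-04]), 'tau': array([ 5.17744975e-04, -6.27598500e+01,  8.44195671e-01, -3.71829200e+01,
        1.65343640e-02,  1.44051501e-02,  6.69306786e-06]), 'ee_pos': array([ 0.28220983, -0.55708779,  0.23025107]), 'ee_rot': array([ 9.72640451e-01,  2.32313542e-01, -2.44085483e-04, -9.55140311e-04]), 'contact_force': array([-0.87338728, -0.15580771,  1.01335866]), 'wrist_torque': array([-0.05170911, -0.02674453, -0.01226657]), 'opening': 0.08541398478974514}
scene {'fovy': 45.54056662644397, 'cx': 310.87332239381516, 'cy': 238.4292291434979, 'dist_coeffs': array([-0.03086073,  0.        ,  0.        ,  0.        ,  0.        ]), 'R': array([[ 0.65721358,  0.75370287, -0.0015148 ],
       [ 0.44928107, -0.39337608, -0.80212329],
       [-0.60515851,  0.52648575, -0.59715654]]), 't': array([-0.30846343, -0.12786121,  2.10110426])
[... 208 characters left out ...]
0402 ,  0.00274224],
       [-0.97619841, -0.04330051, -0.21251291],
       [ 0.21242768,  0.0066134 , -0.97715441]]), 't': array([-0.06457914,  0.55675641,  1.39730976])}
wrist {'fovy': 67.86425933592392, 'cx': 317.13770939618945, 'cy': 240.20014529436062, 'dist_coeffs': array([-0.05722441,  0.        ,  0.        ,  0.        ,  0.        ]), 'hand_eye': array([[ 9.30167970e-04, -9.45366563e-01, -3.26007969e-01,
         8.31602242e-02],
       [ 9.99999279e-01,  1.12680366e-03, -4.14330976e-04,
        -2.52677893e-04],
       [ 7.59041623e-04, -3.26007349e-01,  9.45366930e-01,
        -1.42527482e-01],
       [ 0.00000000e+00,  0.00000000e+00,  0.00000000e+00,
         1.00000000e+00]])}
```

View pics/scene0.png

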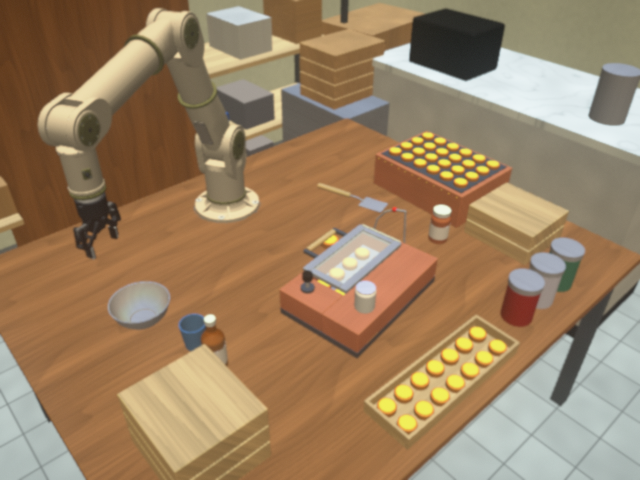

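View pics/top0.png

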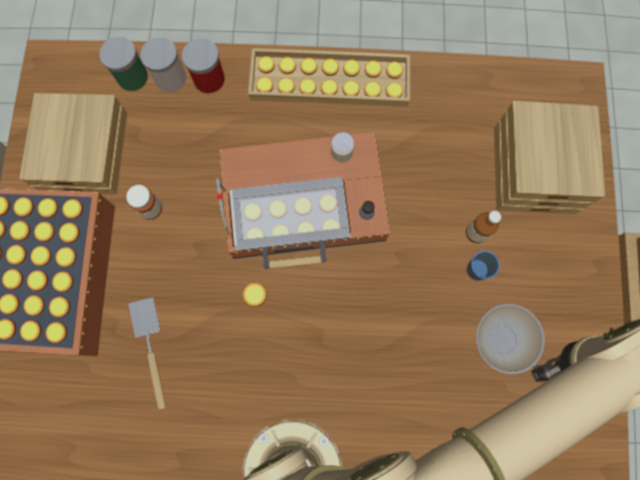

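The top view shows the knob at about (368,208), the light-wood handle bar from (270,264) to (321,260), and the hood with its hinge near row 182. The red stud is near (220,196), the cake at (254,294) and the mug at (484,266). The scene view shows the knob at (308,275).

```bash
cat > h.py <<'E'
import numpy as np,cv2
from cell import bot
from scipy.spatial.transform import Rotation as Ro
def ray(n,uv,pose=None):
    c=bot.camera_info(n);f=240/np.tan(np.radians(c['fovy']/2))
    K=np.array([[f,0,c['cx']],[0,f,c['cy']],[0,0,1]])
    p=cv2.undistortPoints(np.array([[uv]],float),K,c['dist_coeffs'])[0,0]
    d=np.array([p[0],p[1],1.])
    if n=='wrist':
        H=c['hand_eye'];R=Ro.from_quat(pose[1]).as_matrix()
        return np.array(pose[0])+R@H[:3,3],R@H[:3,:3]@d
    R=c['R'];return -R.T@c['t'],R.T@d
def onz(n,uv,z,pose=None):
    o,d=ray(n,uv,pose);return (o+d*(z-o[2])/d[2]).round(4)
def tri(rays):
    A=sum(np.eye(3)-np.outer(d,d)/(d@d) for o,d in rays)
    b=sum((np.eye(3)-np.outer(d,d)/(d@d))@o for o,d in rays)
    return np.linalg.solve(A,b).round(4)
E
python3 - <<'E'
from h import *
print('knob top',onz('top',(368,206),.157),'scene',onz('scene',(308,274),.15))
print('tri',tri([ray('top',(368,208)),ray('scene',(308,274))]))
for uv in [(270,265),(321,261)]: print('handle',onz('top',uv,.112))
for uv in [(220,149),(377,136),(388,235),(228,250)]: print('corner',onz('top',uv,.1))
for nm,uv,z in [('cake',(254,294),.023),('mug',(484,262),.08),('oil',(495,217),.17),('syrup',(138,195),.12),('sugar',(342,141),.17),('bowl',(510,338),.07)]: print(nm,onz('top',uv,z))
im=cv2.imread('pics/top0.png')[110:310,190:420]
cv2.imwrite('pics/topc.png',cv2.resize(im,None,fx=3,fy=3,interpolation=cv2.INTER_CUBIC)[:600])
E
```

```text
knob top [ 0.6298 -0.1544  0.157 ] scene [ 0.633  -0.1527  0.15  ]
tri [ 0.6293 -0.1531  0.1473]
handle [0.4849 0.0741 0.112 ]
handle [ 0.5001 -0.0482  0.112 ]
corner [0.7804 0.2214 0.1   ]
corner [ 0.8334 -0.1775  0.1   ]
corner [ 0.5744 -0.21    0.1   ]
corner [0.5194 0.1802 0.1   ]
cake [0.4237 0.1182 0.023 ]
mug [ 0.521  -0.4531  0.08  ]
oil [ 0.6131 -0.4556  0.17  ]
syrup [0.6441 0.4119 0.12  ]
sugar [ 0.7868 -0.0864  0.17  ]
bowl [ 0.3364 -0.5183  0.07  ]
```

View pics/topc.png

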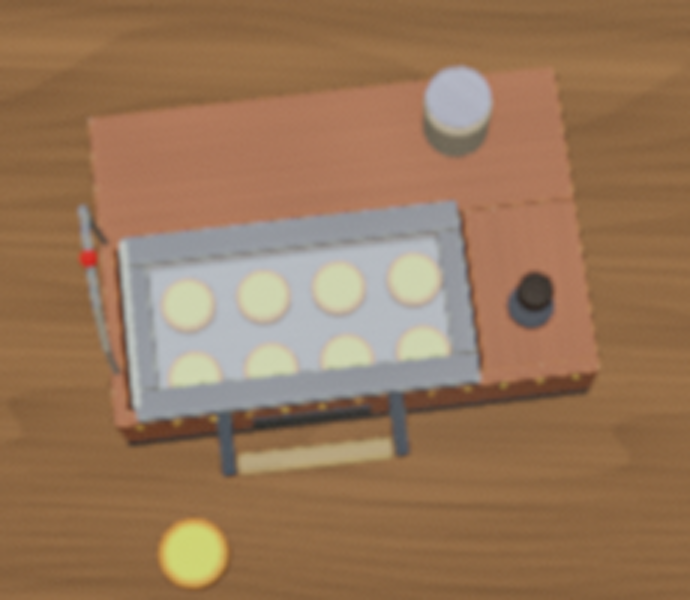

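The crop confirms the warmer's yaw of about 7.5°, and the bar is clear with nothing near it but the cake. Next I'll compute the first moves.

```bash
cat >> h.py <<'E'
YAW=np.radians(7.5)
def target(p,toolx=YAW+np.pi/2):
    s=bot.state();R=Ro.from_quat(s['ee_rot'])
    x=np.array([np.cos(toolx),np.sin(toolx),0]);z=np.array([0,0,-1.])
    T=Ro.from_matrix(np.c_[x,np.cross(z,x),z])
    print('t',s['t'],'pos',s['ee_pos'].round(4),'F',s['contact_force'].round(2),'op',round(s['opening'],4))
    print('shift',(R.inv().apply(np.array(p)-s['ee_pos'])/.2).round(3),'turn',((R.inv()*T).as_rotvec()/np.pi).round(4))
E
python3 -c "
from h import *
target([.62,-.154,.23])"
```

```text
t 0.15 pos [ 0.2822 -0.5572  0.2305] F [ 0.03  0.3  -0.01] op 0.0854
shift [ 2.418 -1.035  0.004] turn [-4.000e-04 -3.000e-04 -3.924e-01]
```

>>> apply_moves --targets '[[[0.2, -0.086, 0, 0, 0, -0.04], [0.4, -0.172, 0, 0, 0, -0.08], [0.6, -0.258, 0, 0, 0, -0.12], [0.8, -0.344, 0, 0, 0, -0.16], [1, -0.43, 0, 0, 0, -0.2], [1, -0.43, 0, 0, 0, -0.2]]]' --fingers -1

```text
t: 0.75
ee_pos: [0.4272, -0.3832, 0.2307]
ee_rot: [0.849, 0.528, 0.002, -0.001]
contact_force: [0.2, 0.1, 0.3]
opening: 0.0853
```

```bash
python3 -c "
from h import *
target([.62,-.154,.23])"
```

```text
t 0.75 pos [ 0.4272 -0.3832  0.2307] F [0.23 0.13 0.33] op 0.0853
shift [1.454 0.357 0.01 ] turn [ 0.0003 -0.0015 -0.1876]
```

>>> apply_moves --targets '[[[0.2, 0.05, 0, 0, 0, -0.035], [0.4, 0.1, 0, 0, 0, -0.07], [0.6, 0.15, 0, 0, 0, -0.105], [0.8, 0.2, 0, 0, 0, -0.14], [1, 0.245, 0.01, 0, 0, -0.187], [1, 0.245, 0.01, 0, 0, -0.187], [1, 0.245, 0.01, 0, 0, -0.187]]]'

```text
t: 1.45
ee_pos: [0.5599, -0.2244, 0.229]
ee_rot: [0.66, 0.752, 0.002, -0.001]
contact_force: [-0.4, -0.6, -0.0]
opening: 0.0853
```

```bash
python3 - <<'E'
from h import *
target([.629,-.154,.23])
s=bot.state();print(s['ee_pos'],s['ee_rot'])
cv2.imwrite('pics/w1.png',bot.get_image('wrist')[:,:,::-1])
E
```

```text
t 1.45 pos [ 0.5599 -0.2244  0.229 ] F [-0.37 -0.63 -0.05] op 0.0853
shift [ 0.304  0.388 -0.003] turn [ 0.0005 -0.0016 -0.0001]
[ 0.55994335 -0.22442153  0.22902335] [ 0.65951288  0.75168882  0.00218961 -0.00137168]
```

View pics/w1.png

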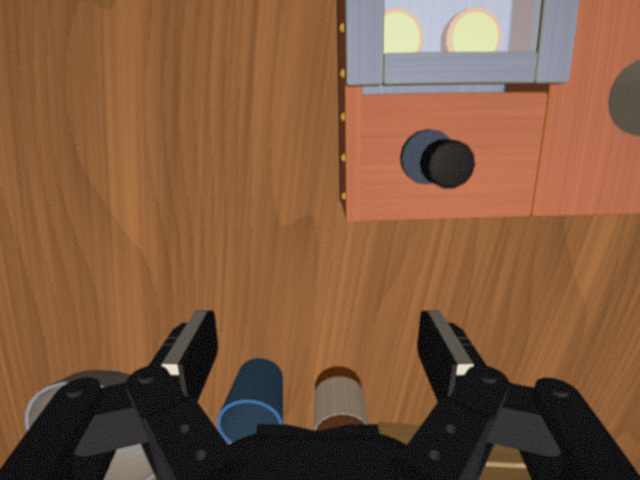

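The knob's top is at about (447,163), and the warmer's edges line up with the image axes, so the yaw is right.

```bash
python3 - <<'E'
from h import *
s=bot.state();P=(s['ee_pos'],s['ee_rot'])
k=onz('wrist',(447,163),.157,P);print(k)
print('warmer front right corner',onz('wrist',(348,220),.1,P), onz('wrist',(345,95),.1,P))
target([k[0],k[1],.23]);target([k[0],k[1],.125])
E
```

```text
[ 0.6279 -0.1575  0.157 ]
warmer front right corner [ 0.5816 -0.2152  0.1   ] [ 0.5653 -0.1239  0.1   ]
t 1.5 pos [ 0.5592 -0.2261  0.2291] F [ 0.12 -1.    0.52] op 0.0853
shift [ 0.297  0.384 -0.003] turn [ 0.0004 -0.0013 -0.0011]
t 1.5 pos [ 0.5592 -0.2261  0.2291] F [ 0.12 -1.    0.52] op 0.0853
shift [0.294 0.384 0.522] turn [ 0.0004 -0.0013 -0.0011]
```

>>> apply_moves --targets '[[[0.15, 0.19, 0, 0, 0, 0], [0.3, 0.385, 0, 0, 0, 0], [0.3, 0.385, 0, 0, 0, 0], [0.3, 0.385, 0.15, 0, 0, 0], [0.3, 0.385, 0.3, 0, 0, 0], [0.3, 0.385, 0.42, 0, 0, 0], [0.3, 0.385, 0.52, 0, 0, 0], [0.3, 0.385, 0.52, 0, 0, 0]]]'

```text
t: 2.3
ee_pos: [0.6252, -0.1585, 0.122]
ee_rot: [0.662, 0.749, -0.0, -0.004]
contact_force: [0.4, 1.1, -0.2]
opening: 0.0853
```

>>> apply_moves --targets '[[[0, 0, 0, 0, 0, 0], [0, 0, 0, 0, 0, 0], [0, 0, 0, 0, 0, 0], [0, 0, 0, 0, 0, 0], [0, 0, 0, 0, 0, 0], [0, 0, 0, 0, 0, 0], [0, 0, 0, 0, 0, 0], [0, 0, 0, 0, 0, 0]]]' --fingers 1 --force 60

```text
t: 3.1
ee_pos: [0.6332, -0.1583, 0.1263]
ee_rot: [0.662, 0.75, 0.005, 0.004]
contact_force: [27.3, -2.2, -3.7]
opening: 0.0287
```

```bash
python3 - <<'E'
from h import *
target([.628,-.156,.125])
cv2.imwrite('pics/w2.png',bot.get_image('wrist')[:,:,::-1])
E
```

```text
t 3.1 pos [ 0.6332 -0.1583  0.1263] F [27.27 -2.2  -3.69] op 0.0287
shift [ 0.014 -0.024  0.006] turn [ 0.0042 -0.0005 -0.0021]
```

View pics/w2.png

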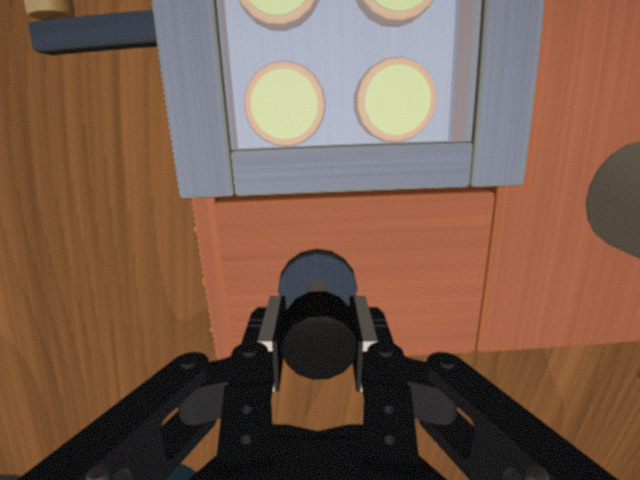

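The pads hold the knob near (318,345), with the opening reading 29 mm. Next comes the pull.

>>> apply_moves --targets '[[[0, 0, -0.03, 0, 0, 0], [0, 0, -0.06, 0, 0, 0], [0, 0, -0.1, 0, 0, 0], [0, 0, -0.13, 0, 0, 0], [0, 0, -0.16, 0, 0, 0], [0, 0, -0.16, 0, 0, 0], [0, 0, -0.16, 0, 0, 0], [0, 0, -0.16, 0, 0, 0]]]'

```text
t: 3.95
ee_pos: [0.6332, -0.1583, 0.1538]
ee_rot: [0.662, 0.75, 0.006, 0.003]
contact_force: [21.4, -1.9, -33.0]
opening: 0.0282
```

```bash
python3 - <<'E'
from h import *
target([.628,-.156,.125])
cv2.imwrite('pics/w3.png',bot.get_image('wrist')[:,:,::-1])
E
```

```text
t 3.95 pos [ 0.6332 -0.1583  0.1538] F [ 21.44  -1.92 -33.01] op 0.0282
shift [ 0.014 -0.026  0.144] turn [ 0.0039 -0.0011 -0.002 ]
```

>>> apply_moves --targets '[[[0, 0, -0.015, 0, 0, 0], [0, 0, -0.015, 0, 0, 0], [0, 0, -0.015, 0, 0, 0], [0, 0, -0.015, 0, 0, 0], [0, 0, -0.015, 0, 0, 0], [0, 0, -0.015, 0, 0, 0], [0, 0, -0.015, 0, 0, 0]]]'

```text
t: 4.7
ee_pos: [0.6334, -0.1582, 0.1537]
ee_rot: [0.662, 0.75, 0.006, 0.002]
contact_force: [14.8, -1.1, -24.6]
opening: 0.0282
```

```bash
python3 - <<'E'
from h import *
target([.6332,-.1583,.1263])
cv2.imwrite('pics/w4.png',bot.get_image('wrist')[:,:,::-1])
E
```

```text
t 4.7 pos [ 0.6334 -0.1582  0.1537] F [ 14.83  -1.14 -24.55] op 0.0282
shift [-0.001 -0.002  0.137] turn [ 0.0035 -0.0014 -0.002 ]
```

View pics/w4.png

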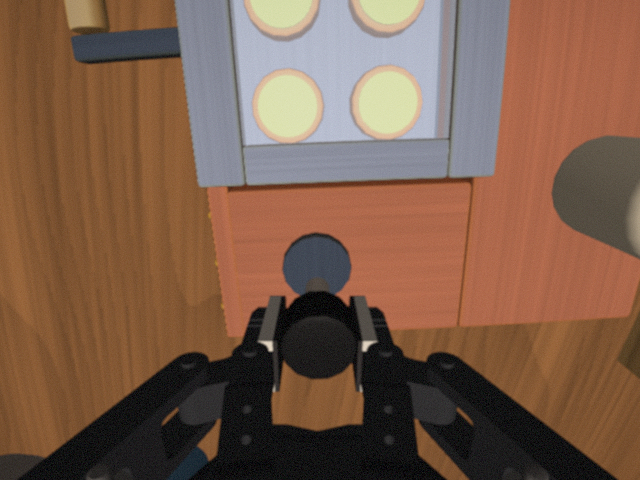

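The knob is up at the stop with its stem visible and no slip. I'll lower it most of the way and then release.

>>> apply_moves --targets '[[[0, 0, 0.05, 0, 0, 0], [0, 0, 0.1, 0, 0, 0], [0, 0, 0.125, 0, 0, 0], [0, 0, 0.125, 0, 0, 0]]]'

```text
t: 5.15
ee_pos: [0.6335, -0.1583, 0.1278]
ee_rot: [0.662, 0.75, 0.006, 0.002]
contact_force: [3.7, -1.2, -5.3]
opening: 0.0284
```

>>> apply_moves --targets '[[[0, 0, 0, 0, 0, 0], [0, 0, 0, 0, 0, 0], [0, 0, 0, 0, 0, 0], [0, 0, 0, 0, 0, 0], [0, 0, 0, 0, 0, 0], [0, 0, 0, 0, 0, 0]]]' --fingers -1

```text
t: 5.75
ee_pos: [0.6335, -0.1582, 0.128]
ee_rot: [0.662, 0.75, 0.006, 0.002]
contact_force: [-0.0, -0.1, -0.2]
opening: 0.0854
```

>>> apply_moves --targets '[[[0, 0, -0.2, 0, 0, 0], [0, 0, -0.4, 0, 0, 0], [0, 0, -0.6, 0, 0, 0], [0, 0, -0.6, 0, 0, 0], [0, 0, -0.6, 0, 0, 0]]]'

```text
t: 6.25
ee_pos: [0.6329, -0.159, 0.2493]
ee_rot: [0.662, 0.75, 0.006, 0.003]
contact_force: [-0.2, 0.5, -1.1]
opening: 0.0855
```

```bash
python3 - <<'E'
from h import *
target([.42,.03,.24]);
im=cv2.cvtColor(cv2.imread('pics/top0.png'),cv2.COLOR_BGR2HSV)
E
```

```text
t 6.25 pos [ 0.6329 -0.159   0.2493] F [-0.16  0.46 -1.15] op 0.0855
shift [ 1.069 -0.939  0.038] turn [ 0.0043 -0.0011 -0.0021]
```

```bash
python3 -c "
from h import *
target([.492,-.05,.24])"
```

```text
t 6.25 pos [ 0.6329 -0.159   0.2493] F [-0.16  0.46 -1.15] op 0.0855
shift [ 0.628 -0.632  0.04 ] turn [ 0.0043 -0.0011 -0.0021]
```

>>> apply_moves --targets '[[[0.16, -0.16, 0, 0.004, 0, 0], [0.32, -0.32, 0, 0.004, 0, 0], [0.48, -0.48, 0.02, 0.004, 0, 0], [0.63, -0.63, 0.04, 0.004, 0, 0], [0.63, -0.63, 0.04, 0.004, 0, 0], [0.63, -0.63, 0.04, 0.004, 0, 0]]]' --fingers -0.2

```text
t: 6.85
ee_pos: [0.4912, -0.0494, 0.2391]
ee_rot: [0.661, 0.75, 0.001, -0.001]
contact_force: [0.5, -0.4, 0.5]
opening: 0.051
```

```bash
python3 - <<'E'
from h import *
s=bot.state();np.savez('p5',p=s['ee_pos'],q=s['ee_rot']);print(s['ee_pos'],s['ee_rot'],s['opening'])
cv2.imwrite('pics/w5.png',bot.get_image('wrist')[:,:,::-1])
E
```

```text
[ 0.49117654 -0.04935203  0.23907063] [ 6.61475206e-01  7.49965366e-01  6.60036142e-04 -1.43723857e-03] 0.05103461407971783
```

View pics/w5.png

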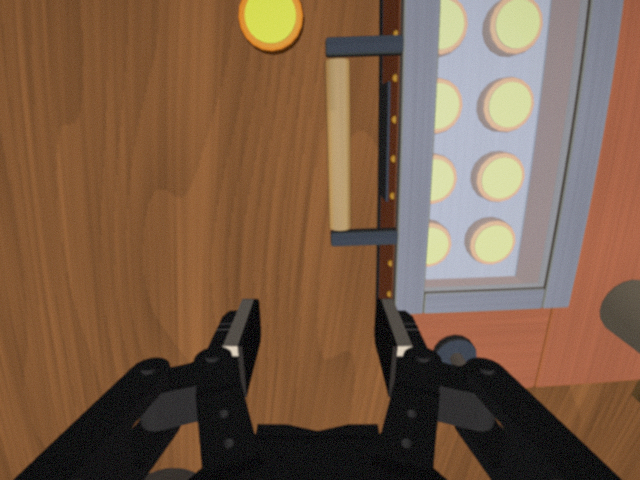

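The bar runs from (338,58) to (341,230), nearly parallel to the image's vertical, and the knob is back down on its collar.

```bash
python3 - <<'E'
from h import *
d=np.load('p5.npz');P=(d['p'],d['q'])
a=onz('wrist',(338,58),.107,P);b=onz('wrist',(341,230),.107,P);print(a,b,(a+b)/2,np.linalg.norm(a-b),np.degrees(np.arctan2(-(a-b)[0],(a-b)[1])))
m=(a+b)/2
for u in (338,341): print(onz('wrist',(395,150),.114,P))
target([m[0],m[1],.24]);target([m[0],m[1],.086])
E
```

```text
[0.4889 0.0766 0.107 ] [ 0.5093 -0.0484  0.107 ] [0.4991 0.0141 0.107 ] 0.12665370109080903 9.268957123440181
[0.539  0.0196 0.114 ]
[0.539  0.0196 0.114 ]
t 6.9 pos [ 0.4921 -0.0501  0.2393] F [ 0.25 -0.68  0.2 ] op 0.0511
shift [ 0.314  0.074 -0.002] turn [-0.     -0.001  -0.0022]
t 6.9 pos [ 0.4921 -0.0501  0.2393] F [ 0.25 -0.68  0.2 ] op 0.0511
shift [0.312 0.075 0.768] turn [-0.     -0.001  -0.0022]
```

>>> apply_moves --targets '[[[0.16, 0.03, 0, 0, 0, 0], [0.31, 0.055, 0.1, 0, 0, 0], [0.31, 0.055, 0.25, 0, 0, 0], [0.31, 0.055, 0.4, 0, 0, 0], [0.31, 0.055, 0.55, 0, 0, 0], [0.31, 0.055, 0.68, 0, 0, 0], [0.31, 0.055, 0.77, 0, 0, 0], [0.31, 0.055, 0.77, 0, 0, 0]]]'

```text
t: 7.7
ee_pos: [0.4939, 0.0123, 0.0824]
ee_rot: [0.663, 0.749, -0.001, -0.004]
contact_force: [0.0, -0.5, 0.0]
opening: 0.0514
```

>>> apply_moves --targets '[[[0, 0, 0, 0, 0, 0], [0, 0, 0, 0, 0, 0], [0, 0, 0, 0, 0, 0], [0, 0, 0, 0, 0, 0], [0, 0, 0, 0, 0, 0]]]' --fingers 1 --force 50

```text
t: 8.2
ee_pos: [0.4992, 0.0123, 0.0854]
ee_rot: [0.663, 0.749, 0.003, 0.0]
contact_force: [13.7, 0.2, -2.2]
opening: 0.0167
```

```bash
python3 - <<'E'
from h import *
s=bot.state();print(s['ee_pos'],s['contact_force'],s['opening'])
cv2.imwrite('pics/w6.png',bot.get_image('wrist')[:,:,::-1])
E
```

```text
[0.49924151 0.01228619 0.08537649] [13.66974455  0.23428929 -2.23203446] 0.01665860279410464
```

View pics/w6.png

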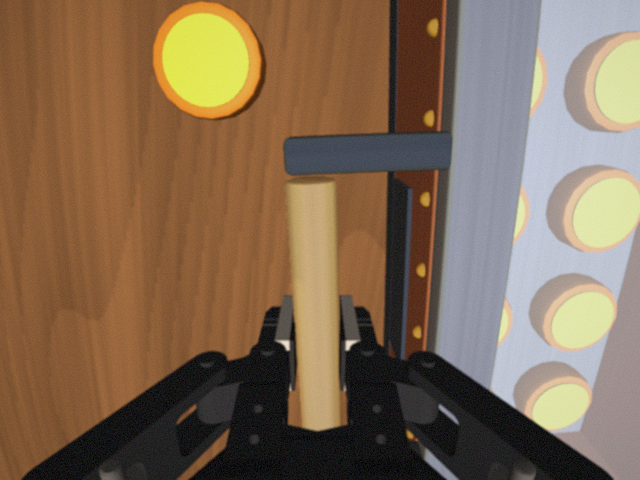

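The fingers straddle the bar at (318,330) near its middle, with the opening at 16.7 mm. Next I'll lift along the arc, with tool y = 1−cos a and z = −sin a in the 200 mm units.

>>> apply_moves --targets '[[[0, 0.001, -0.05, 0, 0, 0], [0, 0.005, -0.1, 0, 0, 0], [0, 0.014, -0.169, 0, 0, 0], [0, 0.029, -0.238, 0, 0, 0], [0, 0.048, -0.305, 0, 0, 0], [0, 0.071, -0.371, 0, 0, 0], [0, 0.1, -0.435, 0, 0, 0], [0, 0.122, -0.479, 0, 0, 0]]]'

```text
t: 9.05
ee_pos: [0.5251, 0.0165, 0.1836]
ee_rot: [0.662, 0.749, 0.006, 0.002]
contact_force: [10.9, 5.9, -9.7]
opening: 0.0164
```

```bash
cat >> h.py <<'E'
P0=np.array([.4992,.0123,.0854])
def hood(goals):
    s=bot.state();R=Ro.from_quat(s['ee_rot']);v=s['ee_pos']-P0
    w=np.array([np.cos(YAW),np.sin(YAW),0]);x=v@w
    a=np.arctan2(v[2],.2-x);print('t',s['t'],'angle',a.round(3),'r',np.hypot(v[2],.2-x).round(4),'F',s['contact_force'].round(1),'op',round(s['opening'],4))
    for g in goals:
        p=P0+w*.2*(1-np.cos(g))+[0,0,.2*np.sin(g)]
        print(g,(R.inv().apply(p-s['ee_pos'])/.2).round(3))
E
python3 -c "
from h import *
hood([.56,.62,.68,.74,.8,.86,.92,.96])"
```

```text
t 9.05 angle 0.514 r 0.1996 F [10.9  5.9 -9.7] op 0.0164
0.56 [-0.003  0.022 -0.04 ]
0.62 [-0.003  0.056 -0.09 ]
0.68 [-0.002  0.093 -0.137]
0.74 [-0.002  0.133 -0.182]
0.8 [-0.001  0.175 -0.225]
0.86 [-0.001  0.219 -0.265]
0.92 [-0.     0.267 -0.302]
0.96 [ 0.     0.299 -0.325]
```

>>> apply_moves --targets '[[[0, 0.022, -0.04, 0, 0, 0], [0, 0.056, -0.09, 0, 0, 0], [0, 0.093, -0.137, 0, 0, 0], [0, 0.133, -0.182, 0, 0, 0], [0, 0.175, -0.225, 0, 0, 0], [0, 0.219, -0.265, 0, 0, 0], [0, 0.267, -0.302, 0, 0, 0], [0, 0.299, -0.325, 0, 0, 0]]]'

```text
t: 9.85
ee_pos: [0.5845, 0.0262, 0.2494]
ee_rot: [0.661, 0.75, 0.007, 0.001]
contact_force: [6.1, 8.3, -13.1]
opening: 0.0163
```

```bash
python3 -c "
from h import *
hood([1,1.05,1.1,1.15,1.2,1.24,1.27,1.28])"
```

```text
t 9.85 angle 0.965 r 0.1995 F [  6.1   8.3 -13.1] op 0.0163
1 [-0.013  0.028 -0.021]
1.05 [-0.013  0.071 -0.047]
1.1 [-0.012  0.115 -0.07 ]
1.15 [-0.012  0.161 -0.091]
1.2 [-0.012  0.207 -0.11 ]
1.24 [-0.011  0.245 -0.123]
1.27 [-0.011  0.274 -0.132]
1.28 [-0.011  0.283 -0.135]
```

>>> apply_moves --targets '[[[0, 0.028, -0.021, 0, 0, 0], [0, 0.071, -0.047, 0, 0, 0], [0, 0.115, -0.07, 0, 0, 0], [0, 0.161, -0.091, 0, 0, 0], [0, 0.207, -0.11, 0, 0, 0], [0, 0.245, -0.123, 0, 0, 0], [0, 0.274, -0.132, 0, 0, 0], [0, 0.283, -0.135, 0, 0, 0]]]'

```text
t: 10.65
ee_pos: [0.6402, 0.0355, 0.2765]
ee_rot: [0.66, 0.751, 0.008, -0.001]
contact_force: [2.4, 6.1, -9.7]
opening: 0.0167
```

>>> apply_moves --targets '[[[0, 0, 0, 0, 0, 0], [0, 0, 0, 0, 0, 0], [0, 0, 0, 0, 0, 0]]]'

```text
t: 10.95
ee_pos: [0.6401, 0.0355, 0.2764]
ee_rot: [0.66, 0.751, 0.008, -0.001]
contact_force: [2.6, 2.2, -8.0]
opening: 0.0165
```

```bash
python3 - <<'E'
from h import *
hood([1.25,1.2,1.15,1.1,1.06,1.03,1.02])
a=cv2.resize(bot.get_image('scene')[180:330,260:460],None,fx=2.5,fy=2.5)
b=cv2.resize(bot.get_image('top')[110:260,190:390],None,fx=2,fy=2.5)
cv2.imwrite('pics/up.png',np.hstack([a,b])[:,:800,::-1])
E
```

```text
t 10.95 angle 1.279 r 0.1995 F [ 2.6  2.2 -8. ] op 0.0165
1.25 [-0.023 -0.029  0.006]
1.2 [-0.024 -0.076  0.022]
1.15 [-0.024 -0.122  0.041]
1.1 [-0.024 -0.168  0.062]
1.06 [-0.024 -0.203  0.08 ]
1.03 [-0.025 -0.229  0.095]
1.02 [-0.025 -0.238  0.1  ]
```

View pics/up.png

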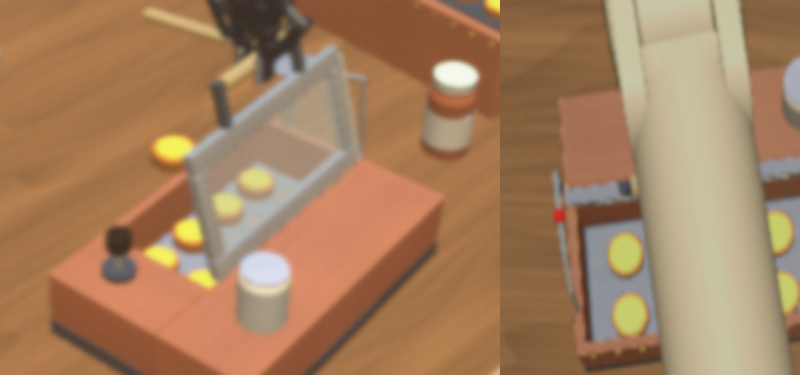

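The hood is up at about 1.28 rad and held. The knob is down and the tin and jar are where they were. Now I'll bring it back to about 1.02.

>>> apply_moves --targets '[[[0, -0.029, 0.006, 0, 0, 0], [0, -0.076, 0.022, 0, 0, 0], [0, -0.122, 0.041, 0, 0, 0], [0, -0.168, 0.062, 0, 0, 0], [0, -0.203, 0.08, 0, 0, 0], [0, -0.229, 0.095, 0, 0, 0], [0, -0.238, 0.1, 0, 0, 0], [0, -0.238, 0.1, 0, 0, 0]]]'

```text
t: 11.85
ee_pos: [0.593, 0.0278, 0.2551]
ee_rot: [0.66, 0.751, 0.007, -0.0]
contact_force: [7.7, -2.0, -13.6]
opening: 0.0163
```

>>> apply_moves --targets '[[[0, 0, 0, 0, 0, 0], [0, 0, 0, 0, 0, 0], [0, 0, 0, 0, 0, 0], [0, 0, 0, 0, 0, 0], [0, 0, 0, 0, 0, 0]]]'

```text
t: 12.35
ee_pos: [0.5929, 0.0278, 0.255]
ee_rot: [0.661, 0.751, 0.007, -0.0]
contact_force: [5.1, 1.3, -9.7]
opening: 0.0166
```

```bash
python3 - <<'E'
from h import *
hood([1.02]);s=bot.state();print(s['ee_pos'],abs(s['joint_vel']).max())
a=cv2.resize(bot.get_image('scene')[150:330,260:460],None,fx=3,fy=3)
hood([1.02]);print(bot.state()['ee_pos'])
cv2.imwrite('pics/end.png',a[:,:,::-1])
E
```

```text
t 12.35 angle 1.016 r 0.1995 F [ 5.1  1.3 -9.7] op 0.0166
1.02 [-0.015  0.002 -0.004]
[0.59293813 0.02776753 0.25498746] 0.0019162300119266865
t 12.4 angle 1.016 r 0.1995 F [ 4.7  2.2 -9. ] op 0.0165
1.02 [-0.015  0.002 -0.004]
[0.59295759 0.02774774 0.25499891]
```

View pics/end.png

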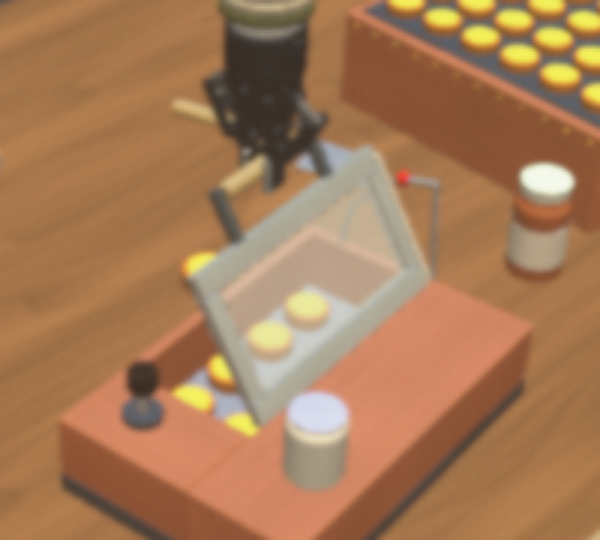

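The hood stands a few degrees short of the stud (402,178), the fingers are on the bar, the knob at (143,380) is down, and the tin, jar and cake are in place.

```bash
python3 -c "
from cell import bot
print(bot.close_job())"
```

```text
the job is handed in; nothing more can be done
None
```

I've done the whole job and handed it in at about 12.4 s of the 58 s allowed; the hand-in gives no verdict.

- **Vent:** I pulled the knob up about 27.5 mm to its stop. The pull force rose to 33 N, which shows it was against the stop. I held it there for about a second, lowered it most of the way, then let go. Pictures show it back down on its collar.
- **Hood:** I raised it by the handle at roughly 0.7 rad/s to about 1.28 rad, past balance at 1.15. I then brought it back to about 1.02 rad (about 7.7° below balance), still gripped.
- **Last checks:**
  - The angle, worked out from the arm's position because the joint can't be read directly, was 1.016 rad, with the arm still.
  - Finger opening was 16.5 mm on the 18 mm bar, with about 10 N of force on the tool.
  - The tin, syrup jar and cake looked undisturbed. The bowl, mug, oil and scraper weren't rechecked; the arm passed above them and recorded no contact.
- **Disagreements:** the top and wrist cameras differed by about 6 mm on the bar's position and 2° on the warmer's yaw. The grasp absorbed that, and the radius worked out during the lift stayed at 199.5 mm against the expected 200 mm.

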